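Start the viscosity run

ROBOT

A 6-joint arm with a two-finger parallel gripper is mounted at the origin on the work surface. World frame = base frame: x ahead of the robot, y to its left, z up, the work surface at z = 0. Lengths are in m, angles in rad, forces in N, time in s.
With the tool pointing down it reaches from about 0.35 to 0.975 m from the base axis. Payload 4.9 kg.
Tool frame: the origin (TCP) lies at the very end of the fingers, on their centre line; the grasp point (between the pads) lies 19 mm behind it; z points along the fingers, x is the direction in which the jaws open and shut, and the axes are right-handed (so a half turn about z gives the same grasp; the last joint's range is limited). The gripper opens to 85 mm and grips with 20 to 120 N. Pads are 22 mm wide; open, the fingers measure 114 mm over their backs; the gripper's body (76 mm by 85 mm) begins 54 mm behind the grasp point. The pads swing forward as they close: fully open they stand 13 mm farther back than shut.
Start: joints at [-1.25, 0.053, 1.613, -0, 1.476, -0.119], TCP at [0.266, -0.566, 0.231] pointing down, gripper open.
Joint ranges: [-3.01, 3.01], [-1.01, 2.22], [0.06, 2.58], [-1.02, 4.17], [0.09, 2.62], [-3.14, 3.14]. Speed limits (rad/s): [2.57, 2.57, 3.14, 3.14, 3.14, 3.14].

INTERFACE

Orientations are given as a rotation vector (axis times angle).
In Python, from station import readout, viewer, ctrl, nets gives the robot as it stands. The module is installed in compiled form; this text tells all that it offers.
- The arm moves only by the tool step_arm, never from a script. Its argument "moves" is a list that holds one entry, the list of rows, each a list of 4 numbers: the shift along the world's x, y, z in cm, then the turn about the world's z in rad. In form: [[[dx, dy, dz, yaw], ...]]. A call has 1 to 10 rows; each row shifts and turns the commanded pose from where the row before left it; what a row does not reach is not made up. A row lasts 1/12 s, in which the tool goes at most 41.7 mm and 7.16 degrees, less where a joint would pass 70% of its speed; a pose out of reach is approached as far as the arm can. A call is refused whole if a number of a shift passes 4.17 or a number of a turn 0.125, either way. A call with a gripper value outside its range is refused whole. "grip" is the closure, from 0 (fully open) to 1 (shut), set as the call begins (left out, the last holds). The fingers move at their own pace and stop on an object; "squeeze" is the grip in N (left out, the last holds). Time passes only in rows, so rows that do not move let the fingers close. It gives the time, the measured TCP pose, the force and the opening at its end, in the units of the state.
- readout.get_obs(): the state, without advancing time (a new reading comes with each control period).
- viewer.get_image(name): name is "scene" or "top"; returns the picture (400x640x3 uint8, blue, green, red); there is no depth.
- viewer.calibration(name): a dict with "camera_matrix" (3x3 intrinsics, pixels), "R" (3x3) and "t" (3): a world point X has camera coordinates R X + t. Camera axes: x right, y down, z forward; pixel columns grow to the right and rows downward; lengths in m; the calibration is good to about 2 mm. A picture is of the moment at which its call begins. calibration takes no time and is no camera call.
- ctrl.finish_job(): hands the job in, once; it reports no verdict.
Trained networks look in the newest picture that a camera, given by its name, has taken for a name from the list of things; names that differ only in an ending like _2 or _b are one class to them, and where a whole thing is asked for, a point or a joint stands for the part that bears it (a point fixed in the world has none). Each returns a list of dicts, best first, with "confidence" (0 to 1); they miss things now and then, are a little off and sometimes report something else, mostly with a low value. They report only what shows in the picture. A call takes as long as a camera call. They do not tell look-alikes from the thing itself.
- nets.masks_of(camera, thing): "region" (400x640 bool, what is visible of it) and "box" ([left, top, right, bottom] in pixels, round what is visible of it).
- nets.pinpoint(camera, thing): "at" ([column, row] in pixels: a listed point, or the origin of a listed thing).
The state is a dict: "t": time; "q": joint angles; "dq": joint speeds; "effort": joint torques, N m; "tool_pos": TCP position; "tool_rot": TCP orientation; "contact_force": force on the tool from outside, world axes, zero at the start; "wrist_torque": the same for the moment, N m; "opening": finger opening in m.
Only numpy, scipy, OpenCV 4.12 (cv2) and the standard library are available. Lean on these libraries where they do the work, as an engineer would, in place of code of your own. Each camera call takes 0.05 s, during which the arm holds its last target. There are 200 camera calls.

TASK

Start the viscosity run by pressing three controls lightly with a fingertip, in this order: the green button on the blue control unit, then the dotted, raised end of the black pump's yellow rocker switch, and last the orange key of the white timer; push each one fully down, where it stays. Do not press the red button or the timer's grey key, and do not pick up, tip or shove the timer: only touch it, where it lies. Leave the glassware and the other things on the bench alone.

Things in the scene. Friction and masses are not known exactly. Their poses are not given: they have to be found in the camera images.
- control: blue control unit with grey top, 180 (x) x 150 (y) x 90 tall, fixed to the bench; origin at the centre of its underside, z up, its front (button side) towards -x. The vial stands on it at about (55, 45). The buttons stand on the front part of the top, green at (-45, 37), red at (-45, -37). Lengths in mm unless stated.
- green_button_top (a point): centre of the top face of the round green button (diameter 32); on the control unit, 16 above its grey top (106 above the bench) when out. Moves with the button; z up. Lengths in mm unless stated.
- green_button (a joint): green button travel in m: 0 = out, 0.008 = fully in (8 still proud). Slides straight down with about 3 N and stays wherever it is left, does not spring back. At the end of the stroke a springy seat gives up to 6 mm more (5 to 12 N), then it is hard
- red_button_top (a point): centre of the top of the smaller red button (diameter 24, 8 proud), 74 beside the green one; not to be pressed. Lengths in mm unless stated.
- red_button (a joint): red button travel in m, 0 = out, 0.005 = in; slides down with about 2.5 N; must stay out
- pump: black circulation pump, 160 (x) x 110 (y) x 80 tall, fixed to the bench, with an aluminium stub and a brass nipple (up to 95 high) at its +x end; origin at the centre of its underside, z up. A yellow rocker switch sits on its top, pivot at (-20, 0, 100), axis along y. Lengths in mm unless stated.
- rocker_dot (a point): black dot (diameter 16) on the raised end of the yellow V-shaped rocker (each half 34 long, 32 wide), 25 from the pivot towards the pump's -x; about 110 above the bench when raised, about 103 when down. Site moves with the rocker. Lengths in mm unless stated.
- rocker (a joint): rocker angle in rad: 0 = off (dotted end raised), 0.30 = on (dotted end level, other end raised). Pressing the dotted end down about 7 with about 2 to 3 N turns it fully; it stays wherever it is left, does not spring back. At the end of the stroke a springy seat gives up to 6 mm more (5 to 12 N), then it is hard
- timer: loose white laboratory timer, 110 (x) x 80 (y) x 32 tall, 0.3 kg, lying flat on the bench; origin at the centre of its underside, z up. Keys on its top: orange at (-34, 0), grey at (37, 0), dark display between. Lengths in mm unless stated.
- orange_key_top (a point): centre of the top face of the round orange key (diameter 28); on the timer, 16 above its top (48 above the bench) when out. Moves with the key. Lengths in mm unless stated.
- orange_key (a joint): orange key travel in m: 0 = out, 0.008 = fully in (8 still proud). Slides straight down with about 2.5 N and stays wherever it is left, does not spring back. At the end of the stroke a springy seat gives up to 6 mm more (5 to 12 N), then it is hard
- grey_key_top (a point): centre of the top of the smaller grey key (diameter 20, 7 proud), 71 from the orange one; not to be pressed. Lengths in mm unless stated.
- grey_key (a joint): grey key travel in m, 0 = out, 0.004 = in; slides down with about 2.5 N; must stay out
- vial: small amber glass vial, radius 13, 45 tall, standing on top of the control unit at its rear; origin at the centre of its underside. Lengths in mm unless stated.
- sample_bottle: amber glass bottle, radius 34, 150 tall, on the bench out to one side; origin at the centre of its underside. Lengths in mm unless stated.
- oil_jar: amber jar with steel lid, radius 32, 80 tall, at the far side of the bench; origin at the centre of its underside. Lengths in mm unless stated.
- beaker: clear glass beaker, radius 36, 90 tall, at the far side of the bench; origin at the centre of its underside. Lengths in mm unless stated.
- stopper: red conical stopper, 36 wide, 30 tall, on the bench between robot and instruments; origin at the centre of its underside. Lengths in mm unless stated.
- case: blue plastic case, 40 x 120 x 30, on the bench out to one side; origin at the centre of its underside. Lengths in mm unless stated.
- spatula: flat scraper with wooden handle, 170 long, lying on the bench between robot and instruments; origin on the underside. Lengths in mm unless stated.
Mind the look-alikes: they are no part of the job. Leave any brown or pink look-alike of the pump alone.

How it is judged:
By the outcome, as a careful person would: the job done as asked, in the order asked, and still so for the second after the job is handed in, with the robot touching nothing.
It also fails if it takes over 48 s, if anything falls off the work surface, if the arm or the gripper's body presses on something with over 40 N, if the wrist force passes 120 N, or if a joint passes its speed limit or range.

## Working session

There is one attempt and no reset: what is moved stays moved. The work goes in short steps, Python scripts to look and compute and a tool call to move; the robot and the scene stay as the last step left them, time stands still between calls to the robot, and variables do not carry over. Pictures are saved under pics/ and viewed, about 8 in all and at most 12, crops included, and the job is handed in when it is done.

Besides the shell and the picture viewer there is one more tool, called by a JSON object that holds its "op" and its "data". step_arm: Moves the arm, as the interface text tells. Its arguments: {"type":"object","properties":{"moves":{"type":"array","items":{"type":"array","items":{"type":"array","items":{"type":"number"}}}},"grip":{"type":"number"},"squeeze":{"type":"number"}},"required":["moves"]}

```bash
mkdir -p pics; cat > h.py <<'E'
import numpy as np, cv2
from station import readout, viewer, ctrl, nets
def ray(cam,p):
    c=viewer.calibration(cam);K,R,t=[np.array(c[k],float) for k in("camera_matrix","R","t")]
    d=R.T@np.linalg.solve(K,[p[0],p[1],1.]);return -R.T@t,d
def at_z(cam,p,z):
    o,d=ray(cam,p);return o+d*(z-o[2])/d[2]
def proj(cam,X):
    c=viewer.calibration(cam);v=np.array(c["R"])@np.array(X)+np.array(c["t"]);v=np.array(c["camera_matrix"])@v;return v[:2]/v[2]
E
python3 - <<'E'
from h import *
a=viewer.get_image("top");b=viewer.get_image("scene")
cv2.imwrite("pics/top1.png",a);cv2.imwrite("pics/scene1.png",b)
for n,z in [("green_button_top",.106),("red_button_top",.098),("rocker_dot",.110),("orange_key_top",.048),("grey_key_top",.039),("pump",0.),("timer",0.),("control",0.)]:
  for cam in("top","scene"):
    for r in nets.pinpoint(cam,n)[:3]: print(n,cam,np.round(r["at"]),round(r["confidence"],2),at_z(cam,r["at"],z).round(4))
o=readout.get_obs();print(o["t"],o["tool_pos"],o["opening"])
E
```

```text
green_button_top top [306. 149.] 0.59 [0.7197 0.1221 0.106 ]
green_button_top top [331. 209.] 0.5 [0.4995 0.0255 0.106 ]
green_button_top scene [298. 204.] 0.4 [0.4984 0.0204 0.106 ]
green_button_top scene [224. 273.] 0.31 [ 0.5301 -0.3325  0.106 ]
red_button_top top [352. 210.] 0.54 [ 0.4996 -0.051   0.098 ]
red_button_top scene [288. 218.] 0.46 [ 0.5133 -0.042   0.098 ]
rocker_dot top [140. 231.] 0.71 [0.4034 0.7033 0.11  ]
rocker_dot top [260. 215.] 0.69 [0.4688 0.2804 0.11  ]
rocker_dot top [210. 278.] 0.57 [0.2442 0.4431 0.11  ]
rocker_dot scene [344. 158.] 0.62 [0.4686 0.2896 0.11  ]
rocker_dot scene [330. 113.] 0.39 [0.2556 0.418  0.11  ]
rocker_dot scene [399. 103.] 0.38 [0.4167 0.6809 0.11  ]
orange_key_top top [429. 212.] 0.49 [ 0.5064 -0.34    0.048 ]
orange_key_top scene [224. 276.] 0.56 [ 0.5132 -0.3356  0.048 ]
grey_key_top top [419. 197.] 0.58 [ 0.561  -0.3048  0.039 ]
grey_key_top scene [197. 322.] 0.71 [ 0.5802 -0.4892  0.039 ]
grey_key_top scene [243. 281.] 0.4 [ 0.5706 -0.2978  0.039 ]
pump top [214. 264.] 0.95 [0.2948 0.4555 0.    ]
pump top [265. 209.] 0.88 [0.509  0.2748 0.    ]
pump top [159. 223.] 0.63 [0.4445 0.6775 0.    ]
pump scene [341. 130.] 0.94 [0.2922 0.4536 0.    ]
pump scene [347. 179.] 0.55 [0.4995 0.2863 0.    ]
pump scene [234. 278.] 0.21 [ 0.5273 -0.3118  0.    ]
timer top [424. 205.] 0.69 [ 0.539  -0.3324  0.    ]
timer scene [233. 280.] 0.86 [ 0.5284 -0.3187  0.    ]
control top [339. 204.] 0.71 [ 0.5365 -0.0073  0.    ]
control scene [303. 228.] 0.63 [0.5413 0.001  0.    ]
control scene [243. 225.] 0.61 [ 0.3793 -0.1611  0.    ]
0.9 [ 0.2660876  -0.56552733  0.23132905] 0.08512639067533055
```

View pics/top1.png

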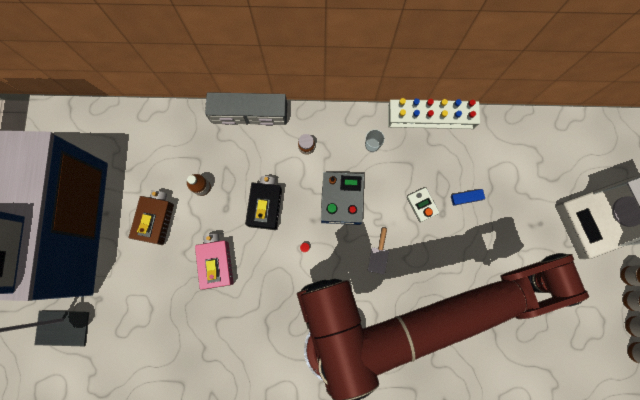

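View pics/scene1.png

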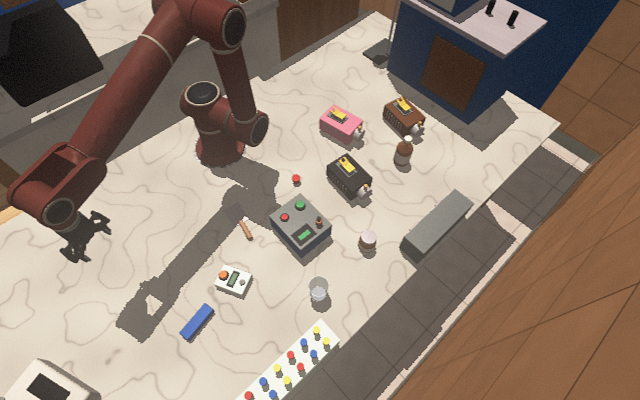

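The top picture shows the black pump at (265,205), with the brown pump at (152,220) and the pink one at (213,265) as look-alikes. The job's pump is the black one. Green button is at (331,208), red at (352,210), and the timer at (423,205) with its orange key at (429,212). I'll enlarge these to confirm and refine by colour.

```bash
python3 - <<'E'
from h import *
a=cv2.imread("pics/top1.png");b=cv2.imread("pics/scene1.png")
W=[("green",(331,208),(299,204),.106,(45,85)),("orange",(429,212),(224,275),.048,(5,16)),("yellow",(262,209),(346,164),.106,(20,35)),("red",(352,210),(285,216),.098,(0,8))]
for n,pt,ps,z,(h0,h1) in W:
  out=[]
  for cam,im,p in(("top",a,pt),("scene",b,ps)):
    hsv=cv2.cvtColor(im,cv2.COLOR_BGR2HSV);m=cv2.inRange(hsv,(h0,110,60),(h1,255,255))
    k,l,s,c=cv2.connectedComponentsWithStats(m)
    i=min((i for i in range(1,k) if s[i,4]>8),key=lambda i:np.hypot(*(c[i]-p)))
    out.append((cam,c[i]));print(n,cam,c[i].round(1),s[i],at_z(cam,c[i],z).round(4))
  A=np.zeros((3,3));B=np.zeros(3)
  for cam,p in out:
    o,d=ray(cam,p);d/=np.linalg.norm(d);P=np.eye(3)-np.outer(d,d);A+=P;B+=P@o
  print("  tri",np.linalg.solve(A,B).round(4))
def cr(im,x,y,w,h):return cv2.resize(im[y:y+h,x:x+w],(800,int(800*h/w)),interpolation=cv2.INTER_CUBIC)
t=cr(a,240,165,210,70);s1=cr(b,210,145,170,65)
cv2.imwrite("pics/c1.png",np.vstack([t,s1]))
E
```

```text
green top [331.5 207.6] [328 204   8   9  62] [0.5034 0.0241 0.106 ]Traceback (most recent call last):
  File "<stdin>", line 9, in <module>
ValueError: min() iterable argument is empty
```

```bash
cat > m.py <<'E'
from h import *
def run(a,b,W):
 for n,pt,ps,z,(h0,h1) in W:
  out=[]
  for cam,im,p in(("top",a,pt),("scene",b,ps)):
    hsv=cv2.cvtColor(im,cv2.COLOR_BGR2HSV);m=cv2.inRange(hsv,(h0,90,50),(h1,255,255))
    k,l,s,c=cv2.connectedComponentsWithStats(m)
    I=[i for i in range(1,k) if s[i,4]>8 and np.hypot(*(c[i]-p))<10]
    if not I: print(n,cam,"none",hsv[p[1],p[0]]);continue
    i=min(I,key=lambda i:np.hypot(*(c[i]-p)))
    out.append((cam,c[i]));print(n,cam,c[i].round(1),s[i],at_z(cam,c[i],z).round(4))
  if len(out)<2: continue
  A=np.zeros((3,3));B=np.zeros(3)
  for cam,p in out:
    o,d=ray(cam,p);d/=np.linalg.norm(d);P=np.eye(3)-np.outer(d,d);A+=P;B+=P@o
  print("  tri",np.linalg.solve(A,B).round(4))
W=[("green",(331,208),(299,204),.106,(45,90)),("orange",(429,212),(224,275),.048,(3,18)),("yellow",(262,209),(346,164),.106,(20,35)),("red",(352,210),(285,216),.098,(0,8))]
def cr(im,x,y,w,h):return cv2.resize(im[y:y+h,x:x+w],(800,int(800*h/w)),interpolation=cv2.INTER_CUBIC)
E
python3 - <<'E'
from m import *
a=cv2.imread("pics/top1.png");b=cv2.imread("pics/scene1.png")
cv2.imwrite("pics/c1.png",np.vstack([cr(a,240,165,210,70),cr(b,210,145,170,65)]))
run(a,b,W)
E
```

```text
green top [331.6 207.7] [327 203  10  10  71] [0.5032 0.0236 0.106 ]
green scene [299.5 203.8] [296 201   8   7  41] [0.5024 0.0243 0.106 ]
  tri [0.503  0.0237 0.1075]
orange top [428.1 211.5] [424 208   9   8  59] [ 0.5062 -0.3351  0.048 ]
orange scene [222.9 274.5] [219 271   9   8  59] [ 0.5086 -0.3352  0.048 ]
  tri [ 0.5069 -0.3355  0.0445]
yellow top [261.2 208.5] [255 199  13  20 185] [0.4944 0.2759 0.106 ]
yellow scene [346.6 164.7] [339 157  17  16 131] [0.4945 0.2769 0.106 ]
  tri [0.4945 0.2762 0.1066]
red top [352. 209.] [349 206   8   8  46] [ 0.5013 -0.05    0.098 ]
red scene [284.1 216.6] [281 214   7   6  37] [ 0.501  -0.0493  0.098 ]
  tri [ 0.5013 -0.0497  0.0989]
```

View pics/c1.png

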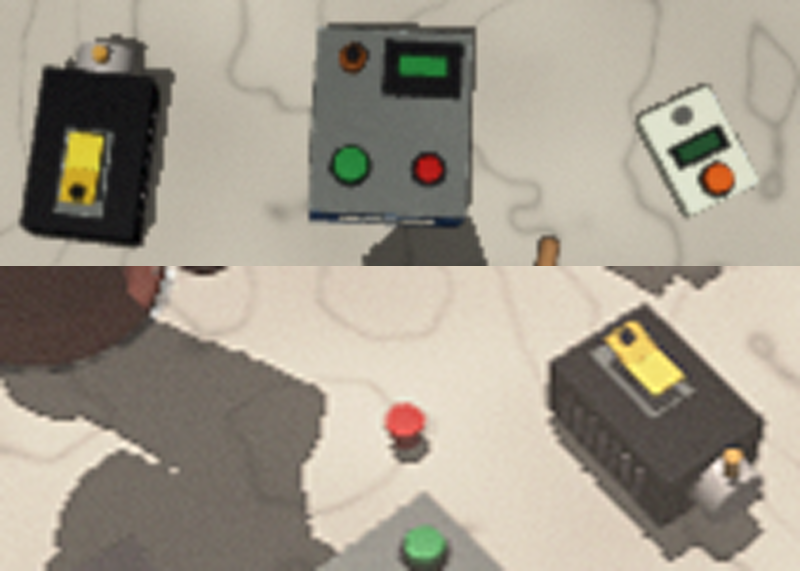

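The crop shows the black pump with its dotted rocker end at top ≈(260,215), the green button left of the red one, and the orange key at (428,211.5). The spacings fit: green to red is 73.5 mm against 74 given, and the heights match. I'll move above the green button with the gripper shut.

{"op": "step_arm", "data": {"moves": [[[1.2, 2.95, 0, 0], [1.2, 2.95, 0, 0], [1.2, 2.95, 0, 0], [1.2, 2.95, 0, 0], [1.2, 2.95, 0, 0], [1.2, 2.95, 0, 0], [1.2, 2.95, 0, 0], [1.2, 2.95, 0, 0], [1.2, 2.95, 0, 0], [1.2, 2.95, 0, 0]]], "grip": 1, "squeeze": 20}}

```text
t: 1.73
tool_pos: [0.3864, -0.2691, 0.2315]
tool_rot: [2.652, -1.684, 0.001]
contact_force: [1.2, -0.3, -0.2]
opening: -0.0002
```

{"op": "step_arm", "data": {"moves": [[[1.2, 2.95, 0, 0], [1.2, 2.95, 0, 0], [1.2, 2.95, 0, 0], [1.2, 2.95, 0, 0], [1.2, 2.95, 0, 0], [1.2, 2.95, 0, 0], [1.2, 2.95, 0, 0], [1.2, 2.95, 0, 0], [1.2, 2.95, 0, 0], [0.9, 2.4, 0, 0]]]}}

```text
t: 2.57
tool_pos: [0.5036, 0.0211, 0.2316]
tool_rot: [-2.653, 1.682, -0.001]
contact_force: [0.4, -0.9, 0.6]
opening: -0.0002
```

{"op": "step_arm", "data": {"moves": [[[0, 0, -3, 0], [0, 0, -3, 0], [0, 0, -3, 0], [0, 0, 0, 0], [0, 0, 0, 0]]]}}

```text
t: 2.98
tool_pos: [0.5018, 0.0192, 0.1399]
tool_rot: [2.651, -1.682, -0.006]
contact_force: [0.3, -0.2, 0.8]
opening: 0.0001
```

{"op": "step_arm", "data": {"moves": [[[0.1, 0.45, 0, 0], [0, 0, -1.5, 0], [0, 0, 0, 0], [0, 0, 0, 0]]]}}

```text
t: 3.32
tool_pos: [0.5049, 0.0235, 0.128]
tool_rot: [-2.652, 1.683, -0.003]
contact_force: [-0.2, -0.7, 0.1]
opening: -0.0004
```

```bash
python3 - <<'E'
from m import *
o=readout.get_obs();print(o["tool_pos"],o["contact_force"])
a=viewer.get_image("top");b=viewer.get_image("scene")
for c,im in(("top",a),("scene",b)):
  print(c,proj(c,o["tool_pos"]),proj(c,[.503,.0237,.106]))
cv2.imwrite("pics/c2.png",np.vstack([cr(a,290,160,100,50),cr(b,250,160,100,60)])[:, :][:880:1])
im=cv2.imread("pics/c2.png");cv2.imwrite("pics/c2.png",cv2.resize(im,(500,550)))
E
```

```text
[0.50492845 0.02349933 0.12804638] [-0.23491068 -0.66775478  0.14770402]
top [331.85139364 206.27053731] [331.61389264 207.7549478 ]
scene [299.62070587 201.31031752] [299.51323009 203.98118554]
```

View pics/c2.png

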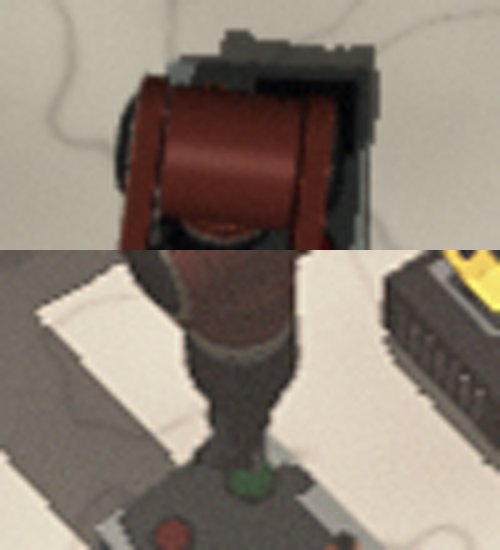

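The scene crop shows the shut fingers just above the green button, clear of the red one and the vial. Pressing now.

{"op": "step_arm", "data": {"moves": [[[0, 0, -1, 0], [0, 0, -0.5, 0], [0, 0, -0.4, 0], [0, 0, -0.3, 0], [0, 0, -0.3, 0], [0, 0, -0.3, 0], [0, 0, 0, 0], [0, 0, 0, 0]]]}}

```text
t: 4.08
tool_pos: [0.5042, 0.0235, 0.0982]
tool_rot: [-2.652, 1.683, -0.001]
contact_force: [-0.9, -0.4, -0.0]
opening: -0.0001
```

{"op": "step_arm", "data": {"moves": [[[0, 0, -0.2, 0], [0, 0, 0, 0], [0, 0, 0, 0]]]}}

```text
t: 4.33
tool_pos: [0.5045, 0.0235, 0.097]
tool_rot: [-2.652, 1.683, -0.001]
contact_force: [-2.9, -0.8, 5.0]
opening: -0.0005
```

{"op": "step_arm", "data": {"moves": [[[0, 0, -0.15, 0], [0, 0, 0, 0], [0, 0, 0, 0]]]}}

```text
t: 4.58
tool_pos: [0.5045, 0.0235, 0.0958]
tool_rot: [-2.652, 1.683, -0.001]
contact_force: [-3.0, 0.0, 7.1]
opening: -0.0001
```

The force reads 5.0 N and then 7.1 N at 0.096, so it is on the seat and the button is fully in. I'll lift and go over to the rocker dot.

{"op": "step_arm", "data": {"moves": [[[0, 0, 2, 0], [0, 0, 3, 0], [-0.4, 2.85, 0.5, 0], [-0.4, 2.85, 0, 0], [-0.4, 2.85, 0, 0], [-0.4, 2.85, 0, 0], [-0.4, 2.85, 0, 0], [-0.4, 2.85, 0, 0], [-0.4, 2.85, 0, 0], [-0.4, 2.85, 0, 0]]]}}

```text
t: 5.42
tool_pos: [0.4718, 0.2529, 0.1494]
tool_rot: [-2.652, 1.683, -0.001]
contact_force: [-0.6, -0.6, 0.0]
opening: -0.0
```

{"op": "step_arm", "data": {"moves": [[[-0.35, 2.7, 0, 0], [0, 0, -1, 0], [0, 0, 0, 0], [0, 0, 0, 0]]]}}

```text
t: 5.75
tool_pos: [0.4679, 0.2779, 0.1385]
tool_rot: [2.651, -1.682, -0.002]
contact_force: [-0.2, -0.3, 0.3]
opening: -0.0001
```

```bash
python3 - <<'E'
from m import *
o=readout.get_obs();print(o["tool_pos"],o["contact_force"])
b=viewer.get_image("scene")
print(proj("scene",o["tool_pos"]),proj("scene",[.469,.279,.11]))
run(cv2.imread("pics/top1.png"),b,W[:1])
cv2.imwrite("pics/c3.png",cr(b,280,120,110,80))
E
```

```text
[0.46792057 0.27785648 0.13845091] [-0.18412921 -0.25874536  0.26673297]
[342.56634401 155.4889922 ] [342.47804393 159.92031387]
green top [331.6 207.7] [327 203  10  10  71] [0.5032 0.0236 0.106 ]
green scene [299.6 204.8] [296 202   9   7  42] [0.5057 0.0217 0.106 ]
  tri [0.5038 0.0234 0.1016]
```

View pics/c3.png

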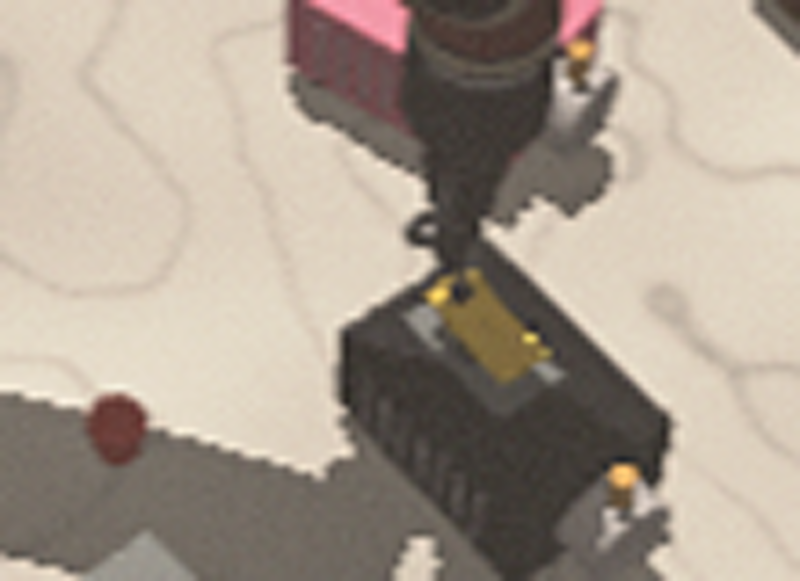

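The scene crop shows the shut fingers just above the dotted end (dot at about (343.5,160), where I expected it), and the green button now sits lower. Pressing the rocker.

{"op": "step_arm", "data": {"moves": [[[0, 0, -1.5, 0], [0, 0, -0.6, 0], [0, 0, -0.4, 0], [0, 0, -0.3, 0], [0, 0, -0.3, 0], [0, 0, -0.3, 0], [0, 0, 0, 0], [0, 0, 0, 0]]]}}

```text
t: 6.47
tool_pos: [0.4688, 0.2785, 0.1059]
tool_rot: [-2.652, 1.683, -0.001]
contact_force: [-0.1, -0.1, -0.3]
opening: 0.0001
```

{"op": "step_arm", "data": {"moves": [[[0, 0, -0.15, 0], [0, 0, 0, 0], [0, 0, 0, 0]]]}}

```text
t: 6.72
tool_pos: [0.4687, 0.2786, 0.1044]
tool_rot: [-2.652, 1.683, -0.0]
contact_force: [-0.1, 0.4, 0.9]
opening: -0.0
```

{"op": "step_arm", "data": {"moves": [[[0, 0, -0.15, 0], [0, 0, -0.1, 0], [0, 0, 0, 0], [0, 0, 0, 0]]]}}

```text
t: 7.05
tool_pos: [0.4687, 0.2787, 0.1025]
tool_rot: [-2.652, 1.683, 0.0]
contact_force: [-2.3, -0.4, 6.3]
opening: -0.0001
```

{"op": "step_arm", "data": {"moves": [[[0, 0, -0.15, 0], [0, 0, 0, 0], [0, 0, 0, 0]]]}}

```text
t: 7.3
tool_pos: [0.4687, 0.2787, 0.1013]
tool_rot: [-2.653, 1.683, 0.0]
contact_force: [-3.7, -1.2, 6.9]
opening: -0.0003
```

The rocker is on its seat too, at 6.9 N and 0.101. Moving to the orange key.

{"op": "step_arm", "data": {"moves": [[[0, 0, 2, 0], [0, 0, 3.5, 0], [0.2, -2.9, 0, 0], [0.2, -2.9, 0, 0], [0.2, -2.9, 0, 0], [0.2, -2.9, 0, 0], [0.2, -2.9, 0, 0], [0.2, -2.9, 0, 0], [0.2, -2.9, 0, 0], [0.2, -2.9, 0, 0]]]}}

```text
t: 8.13
tool_pos: [0.4844, 0.0451, 0.1549]
tool_rot: [-2.653, 1.683, -0.001]
contact_force: [-0.0, -0.5, -0.1]
opening: 0.0001
```

{"op": "step_arm", "data": {"moves": [[[0.2, -2.9, 0, 0], [0.2, -2.9, 0, 0], [0.2, -2.9, 0, 0], [0.2, -2.9, 0, 0], [0.2, -2.9, 0, 0], [0.2, -2.9, 0, 0], [0.2, -2.9, 0, 0], [0.2, -2.9, 0, 0], [0.2, -2.9, 0, 0], [0.1, -2.9, 0, 0]]]}}

```text
t: 8.97
tool_pos: [0.5034, -0.245, 0.1548]
tool_rot: [2.652, -1.684, 0.0]
contact_force: [-0.5, -0.5, -0.4]
opening: 0.0002
```

{"op": "step_arm", "data": {"moves": [[[0.1, -2.9, 0, 0], [0, -2.9, 0, 0], [0, 0, -3, 0], [0, 0, -3, 0], [0, 0, 0, 0], [0, 0, 0, 0]]]}}

```text
t: 9.47
tool_pos: [0.503, -0.3004, 0.0928]
tool_rot: [-2.652, 1.683, 0.008]
contact_force: [0.2, 0.8, 0.5]
opening: 0.0001
```

```bash
python3 - <<'E'
from m import *
o=readout.get_obs();print(o["tool_pos"],o["contact_force"])
b=viewer.get_image("scene");a=viewer.get_image("top")
print(proj("scene",o["tool_pos"]),proj("scene",[.507,-.3355,.048]))
run(a,b,W)
cv2.imwrite("pics/c4.png",cv2.resize(np.vstack([cr(b,190,240,110,70),cr(b,270,140,110,80)]),(500,680))[:600])
E
```

```text
[ 0.50300906 -0.30042288  0.09281799] [0.22096912 0.76924408 0.51264407]
[227.62981958 262.15003891] [222.58871502 274.20533956]
green top [331.6 208. ] [327 204  10   9  70] [0.5021 0.0236 0.106 ]
green scene [299.6 204.9] [296 202   9   7  43] [0.506  0.0215 0.106 ]
  tri [0.5031 0.0236 0.0998]
orange top none [171 128  14]
orange scene [222.9 274.5] [219 271   9   8  60] [ 0.5086 -0.3355  0.048 ]
yellow top [261.2 208.8] [256 199  12  21 183] [0.4934 0.2761 0.106 ]
yellow scene [346.4 164.2] [338 157  18  14 114] [0.4922 0.2778 0.106 ]
  tri [0.4932 0.2761 0.1085]
red top [352.2 209. ] [349 205   8   8  43] [ 0.5014 -0.0508  0.098 ]
red scene [284.1 216.6] [281 214   7   6  37] [ 0.501  -0.0493  0.098 ]
  tri [ 0.5015 -0.0502  0.0996]
```

View pics/c4.png

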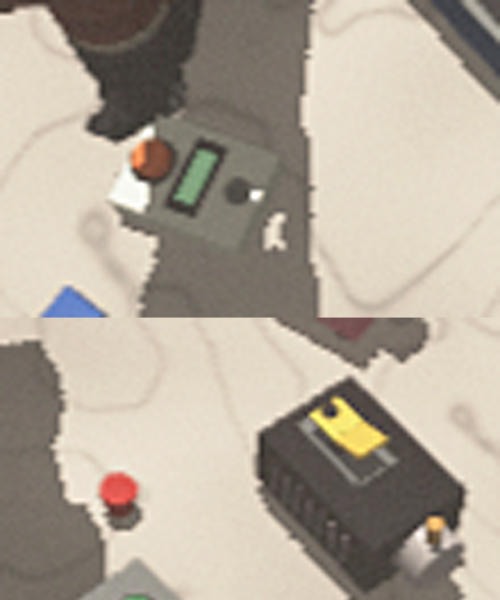

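The crop shows the rocker flipped (dotted end level, far end raised), the green button in and the red one unchanged. The timer hasn't moved, with its orange key at (223,274.5). I'll align 3.5 cm further in -y, then press.

{"op": "step_arm", "data": {"moves": [[[0.4, -3.4, 0, 0], [0, 0, -1, 0], [0, 0, -1, 0], [0, 0, 0, 0], [0, 0, 0, 0], [0, 0, 0, 0]]]}}

```text
t: 10.07
tool_pos: [0.5087, -0.3349, 0.0757]
tool_rot: [-2.653, 1.682, -0.0]
contact_force: [0.2, -0.3, -0.7]
opening: 0.0002
```

{"op": "step_arm", "data": {"moves": [[[0, 0, -1, 0], [0, 0, -0.8, 0], [0, 0, -0.5, 0], [0, 0, -0.3, 0], [0, 0, -0.3, 0], [0, 0, -0.3, 0], [0, 0, 0, 0], [0, 0, 0, 0]]]}}

```text
t: 10.73
tool_pos: [0.5087, -0.3357, 0.0432]
tool_rot: [2.652, -1.683, 0.001]
contact_force: [0.4, -0.1, -0.1]
opening: -0.0001
```

{"op": "step_arm", "data": {"moves": [[[0, 0, -0.2, 0], [0, 0, 0, 0], [0, 0, 0, 0]]]}}

```text
t: 10.98
tool_pos: [0.5089, -0.3358, 0.0416]
tool_rot: [2.652, -1.683, 0.001]
contact_force: [-0.3, 0.7, 0.3]
opening: 0.0001
```

{"op": "step_arm", "data": {"moves": [[[0, 0, -0.2, 0], [0, 0, 0, 0], [0, 0, 0, 0]]]}}

```text
t: 11.23
tool_pos: [0.5089, -0.3358, 0.04]
tool_rot: [2.652, -1.683, 0.001]
contact_force: [-2.3, -0.3, 4.8]
opening: -0.0
```

{"op": "step_arm", "data": {"moves": [[[0, 0, -0.15, 0], [0, 0, 0, 0], [0, 0, 0, 0]]]}}

```text
t: 11.48
tool_pos: [0.5089, -0.3359, 0.0387]
tool_rot: [2.652, -1.683, 0.001]
contact_force: [-1.9, 0.8, 6.1]
opening: -0.0003
```

It is on the seat at 6.1 N. Retracting, then checking.

{"op": "step_arm", "data": {"moves": [[[0, 0, 1, 0], [0, 0, 3, 0], [0, 0, 4, 0], [0, 0, 4, 0], [-1.5, -3, 1, 0], [-1.5, -3, 0, 0], [-1.5, -3, 0, 0], [-1.5, -3, 0, 0], [-1.5, -3, 0, 0], [0, 0, 0, 0]]]}}

```text
t: 12.32
tool_pos: [0.4305, -0.4899, 0.1678]
tool_rot: [2.646, -1.689, -0.0]
contact_force: [-0.2, 0.8, 0.6]
opening: 0.0002
```

{"op": "step_arm", "data": {"moves": [[[-1.5, -2, 0, 0], [-1.5, -2, 0, 0], [-1, -1, 0, 0], [0, 0, 0, 0], [0, 0, 0, 0], [0, 0, 0, 0]]]}}

```text
t: 12.82
tool_pos: [0.3941, -0.5345, 0.1676]
tool_rot: [-2.652, 1.682, 0.001]
contact_force: [0.2, 0.3, -0.5]
opening: -0.0003
```

```bash
python3 - <<'E'
from m import *
o=readout.get_obs();print(o["t"],o["tool_pos"],o["contact_force"])
b=viewer.get_image("scene");a=viewer.get_image("top")
run(a,b,W)
cv2.imwrite("pics/c5.png",np.vstack([cr(a,240,165,210,70),cr(b,190,145,190,80)])[:600])
E
```

```text
12.8167 [ 0.39410534 -0.5345496   0.16763376] [ 0.21616377  0.33630474 -0.52282456]
green top [331.5 208.1] [327 204  10   9  73] [0.5019 0.024  0.106 ]
green scene [299.6 204.8] [296 202   8   7  40] [0.5057 0.0219 0.106 ]
  tri [0.5029 0.0239 0.0999]
orange top [427.7 211.6] [424 208   9   8  55] [ 0.5058 -0.3337  0.048 ]
orange scene [223.1 274.8] [219 271   9   9  59] [ 0.5098 -0.3354  0.048 ]
  tri [ 0.5069 -0.3352  0.0412]
yellow top [261.2 208.8] [256 199  12  21 185] [0.4935 0.2761 0.106 ]
yellow scene [346.4 164.2] [338 157  18  14 113] [0.4921 0.2781 0.106 ]
  tri [0.4933 0.276  0.109 ]
red top [352.  208.9] [349 205   8   8  42] [ 0.5017 -0.05    0.098 ]
red scene [284.1 216.6] [281 214   7   6  37] [ 0.501  -0.0493  0.098 ]
  tri [ 0.5015 -0.0498  0.0994]
```

View pics/c5.png

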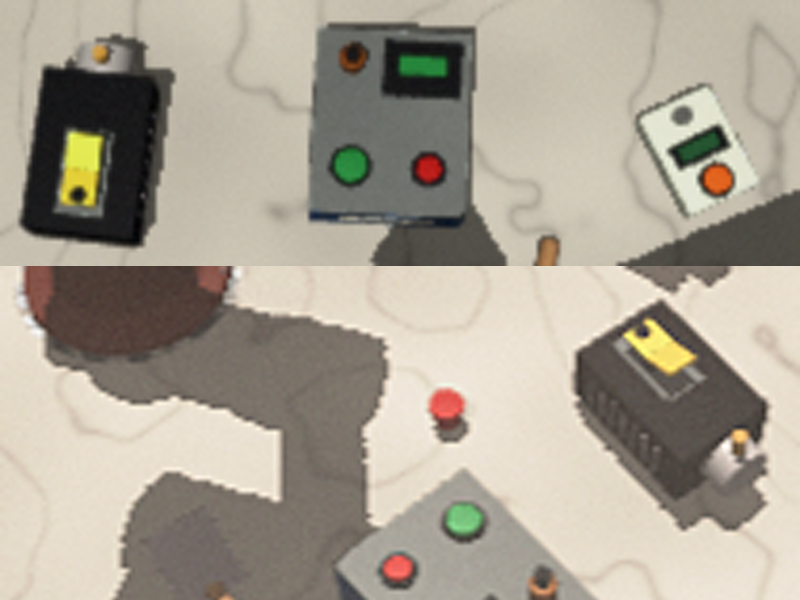

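Everything looks in place, but the orange key's triangulated drop is only 3 mm. I'll do one finer check of it against the expected pixel shift.

```bash
python3 - <<'E'
from m import *
for c in("top","scene"):
  print(c,proj(c,[.507,-.3355,.040])-proj(c,[.507,-.3355,.048]),proj(c,[.503,.0237,.098])-proj(c,[.503,.0237,.106]))
b=viewer.get_image("scene");b0=cv2.imread("pics/scene1.png")
cv2.imwrite("pics/c6.png",np.hstack([cv2.resize(i[255:300,200:260],(400,300),interpolation=cv2.INTER_CUBIC) for i in(b0,b)]))
E
```

```text
top [-0.51178232  0.30977494] [-0.06087875  0.33734209]
scene [0.49353318 0.77072084] [0.07273088 1.08309369]
```

View pics/c6.png

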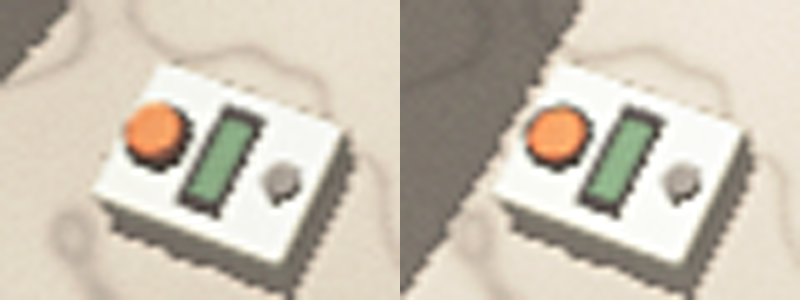

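Before and after, side by side: the key's side wall has shrunk and its bright top moved about (+0.45,+0.6) px. For full travel (8 mm) I expected (+0.49,+0.77). The colour mask had included the side wall, so it understated the drop. The timer and grey key are unchanged.

```bash
python3 -c "
from station import ctrl;print(ctrl.finish_job())"
```

```text
the job is handed in; nothing more can be done
None
```

I pressed the green button, the dotted end of the black pump's rocker and the timer's orange key, in that order, with the gripper shut. Then I moved the arm clear and handed the job in at about 13 s. No verdict was reported.

- **Presses:** each control was pushed onto its springy seat, at 7.1 N (green), 6.9 N (rocker) and 6.1 N (orange). Fingertip heights were 1 to 2 mm past full travel each time.
- **Pictures afterwards:** the green button dropped about 7.6 mm, and the rocker flipped with its dotted end level. The red button, grey key and timer had not visibly moved.
- **One check disagreed:** the colour-based measurement showed the orange key dropping only about 3 mm. Its mask had included the key's side wall. The enlarged before/after comparison and the press force and height both point to full travel, so I did not press again.

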